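Print a bisque tile with a stamp held in the corner of the jig's fences

ROBOT

A 6-joint arm with a two-finger parallel gripper is mounted at the origin on the work surface. World frame = base frame: x ahead of the robot, y to its left, z up, the work surface at z = 0. Lengths are in m, angles in rad, forces in N, time in s.
With the tool pointing down it reaches from about 0.25 to 0.775 m from the base axis. Payload 4 kg.
Tool frame: the origin (TCP) lies midway between the tips of the shut fingers; the grasp point (between the pads) lies 19 mm behind it; z points along the fingers, y is the line along which they close (so a half turn about z gives the same grasp; the last joint's range is limited). The gripper opens to 94 mm and grips with 3 to 60 N. Pads are 16 mm wide; open, the fingers measure 119 mm over their backs; the gripper's body (75 mm by 177 mm) begins 78 mm behind the grasp point.
Start: joints at [1.238, 0.087, 1.371, -0, 1.684, -0.103], TCP at [0.125, 0.536, 0.206] pointing down, gripper open.
Joint ranges: [-3.1, 3.1], [-0.76, 2.03], [0.27, 2.55], [-1.08, 4.22], [0.17, 2.65], [-2.57, 2.57]. Speed limits (rad/s): [2.79, 2.79, 3.14, 3.14, 3.14, 3.14].

INTERFACE

Orientations are given as [roll, pitch, yaw] about the fixed x, y, z axes, in that order (R = Rz(yaw) Ry(pitch) Rx(roll)).
In Python, from bench import robot gives the robot as it stands.
- The arm moves only by the tool servo_tool, never from a script. Its argument "moves" is a list of rows, each a list of 5 numbers: the shift along the tool's x, y, z in units of 25 mm (1.0 is 25 mm), then the turn about the tool's z in units of 6 degrees (1.0 is 6 degrees), then the closure, from 0 (fully open) to 1 (shut). In form: [[dx, dy, dz, yaw, gripper], ...]. A call has 1 to 10 rows; each row is the pose to reach, as a shift and turn from the pose commanded when the call began, along the tool's axes at that moment; what a row does not reach only later rows make up. A row lasts 1/12 s, in which the tool goes at most 41.7 mm and 7.16 degrees, less where a joint would pass 70% of its speed; a pose out of reach is approached as far as the arm can. A call with a gripper value outside its range is refused whole. The fingers move at their own pace and stop on an object; the grip force is fixed at half the most. Time passes only in rows, so rows that repeat a pose let the fingers close. It gives the time, the measured TCP pose, the force, the opening and the grip force at its end, in the units of the state.
- robot.get_obs(): the state, without advancing time (a new reading comes with each control period).
- robot.snapshot(name): name is "scene" or "top" or "wrist"; returns a dict with "image" (480x640x3 uint8, blue, green, red), "fx", "fy", "cx", "cy" (pixels), "eye" and "orientation" of the camera in the world; the wrist camera has in their place "T_tool_cam" (4x4, takes a point from camera to tool coordinates, whose origin is the TCP and whose axes are the flange's). Camera axes: x right, y down, z forward; pixel columns grow to the right and rows downward; lengths in m; the calibration is good to about 2 mm. A picture is of the moment at which its call begins: read the wrist's pose just before it. There is no depth.
- robot.close_job(): hands the job in; it is judged then, once.
The state is a dict: "time": time; "joint_positions": joint angles; "qvel": joint speeds; "joint_torque": joint torques, N m; "tool_pos": TCP position; "ee_rot": TCP orientation; "wrist_force": force on the tool from outside, world axes, zero at the start; "wrist_torque": the same for the moment, N m; "width": finger opening in m; "finger_force": force on a finger pad.
Only numpy, scipy, OpenCV 4.12 (cv2) and the standard library are available. Lean on these libraries where they do the work, as an engineer would, in place of code of your own. Each camera call takes 0.05 s, during which the arm holds its last target. There are 200 camera calls.

TASK

Take the rectangular wooden stamp off the ink pad and print the bisque tile in the jig: while it is still just above the tile bring the stamp flush into the corner of the two wooden fences, red-dot corner innermost, and only then press it straight down, so that the print does not smear. Finish holding it there while the print takes: keep gripping the stamp, pushed lightly against both fences at once and pressed on the tile with roughly 10 N. Be gentle, the thin tile cracks and the fences slip at about twice that, and leave the other things on the table where they are.

Things in the scene. Friction and masses are not known exactly. Their poses are not given: they have to be found in the camera images.
- stamp: Inked wooden hand stamp, upright on the ink pad. Origin: centre of its underside; x along its short, y along its long side. Rubber die 44 x 64 x 4 mm, then maple block 50 (x) x 70 (y) mm from z = 4 to 24 mm, then a dark flat-sided handle 22 (x) x 50 (y) mm from z = 24 to 89 mm (top rounded); grip across the 22 mm. Red dot on the block by its +x +y corner. 80 to 150 g.
- stamp_grip (a point): point to grip: middle of the stamp's handle, 58 mm above its underside
- stamp_corner (a point): the block's red-dot corner, at the height of the underside: 25 mm along x and 35 mm along y from the stamp's origin
- ink_pad: black tray 105 x 135 mm with a dark blue inked foam block, its top (where the stamp stands) 18 mm above the table, rim 20 mm. Does not move. Origin: centre of its underside.
- jig: stamping jig: plywood board 260 (x) x 280 (y) mm on rubber feet, top 18 mm above the table, does not move. Origin: centre of its underside; axes run along the two fences. A foam mat and the tile lie in its middle; the fences bridge over the tile on spacer blocks, brass wing nuts at their outer ends (tops 68 mm above the table).
- jig_corner (a point): the inner corner where the fences meet, on the tile's face 36 mm above the table: 25 mm along x and 35 mm along y from the jig's origin. Axes as the jig's. Fully home, stamp_corner lies on it and the stamp's x and y point along the jig's; the free space for the stamp is on the -x -y side.
- fence_far: wooden fence bar along the jig's y, 18 x 264 x 20 mm; its inner face looks to the jig's -x and takes the +x long side of the block. Its underside is 1 mm and its top 21 mm above the tile's face. Origin: at the inner corner, on its underside. Rigid, waxed smooth (friction about 0.2).
- fence_side: wooden fence bar along the jig's x, 146 x 18 x 20 mm, same height, starting at the corner; its inner face looks to the jig's -y and takes the +y short side of the block. Origin: at the inner corner, on its underside. Rigid, waxed smooth (friction about 0.2).
- tile: cream bisque tile 150 x 150 x 8 mm bedded on a foam mat in the jig's middle; its face is 36 mm above the table and sinks about 1 mm for every 4 N pressed on it, up to 6 mm. Origin: centre of its underside.
- round_stamp: small round turned-wood stamp, 36 mm across, 58 mm tall, standing on the table to the right (-y) of the ink pad. Bystander; origin: centre of its underside
- jar_blue: white-labelled underglaze jar with blue cap, 50 mm across, 65 mm tall, on the table just left (+y) of the jig. Bystander; origin: centre of its underside
- jar_green: the same jar with a green cap, on the table beyond the jig and the pad. Bystander; origin: centre of its underside
- brush: copper-handled paint brush, 150 mm long and 10 mm thick, lying on the near edge strip of the jig's board. Bystander; origin: under its middle
- mug: blue mug, 76 mm across, 90 mm tall, at the back right. Bystander; origin: centre of its underside
- pinch_bowl: small grey clay-coloured bowl, 100 mm across, 45 mm tall, at the back left. Bystander; origin: centre of its underside
Things that resemble listed ones, but are neither listed nor needed, are in the scene too. Leave any purple or yellow look-alike of the stamp alone.

How it is judged:
On the way:
1. the stamp is lifted clear of the ink pad in the gripper (contact force between the fingers and stamp above 2 N and z of stamp in the frame of ink_pad above 0.04 m and contact force between stamp and ink_pad below 0.1 N and contact force between stamp and tile below 0.1 N), for 0.2 s.
At the end, for the whole second after the job is handed in: The gripper still holds the stamp (over 2 N), upright within 3 degrees and still; the stamp presses on the tile with 3 to 20 N and on each of the two fences with more than 0.5 N; its red-dot corner is within 3 mm of the fences' corner along both and it is square with them within 3 degrees (contact force between the fingers and stamp above 2 N and contact force between stamp and fence_far above 0.5 N and contact force between stamp and fence_side above 0.5 N and contact force between stamp and tile between 3 and 20 N and x of stamp_corner in the frame of jig_corner between -0.003 and 0.003 m and y of stamp_corner in the frame of jig_corner between -0.003 and 0.003 m and angle between the y axis of stamp and the y axis of jig, either way round below 0.05 rad and angle between stamp's own z axis and vertical below 0.05 rad and linear speed of stamp below 0.01 m/s); the arm keeps its last pose, push and grip.
It fails at once if the print is smeared: the stamp touches the tile while it is more than 4 mm away from either fence or over 5 degrees askew (contact force between stamp and tile above 1 N and (x of stamp_corner in the frame of jig_corner below -0.004 m or y of stamp_corner in the frame of jig_corner below -0.004 m or x of stamp_corner in the frame of jig_corner above 0.004 m or y of stamp_corner in the frame of jig_corner above 0.004 m or angle between the y axis of stamp and the y axis of jig, either way round above 0.09 rad)).
It fails at once if the tile is pressed with more than 20 N (contact force between anything else and tile above 20 N).
It fails at once if a fence is pushed with more than 20 N (contact force between anything else and fence_far above 20 N or contact force between anything else and fence_side above 20 N).
It fails at once if another thing on the table is moved by more than 20 mm (distance of any of round_stamp, jar_blue, jar_green, brush, mug, pinch_bowl from where it was at the start of the episode above 0.02 m).
It also fails if it takes over 58 s, if anything falls off the work surface, if the arm or the gripper's body presses on something with over 40 N, if the wrist force passes 120 N, or if a joint passes its speed limit or range.

## Working session

There is one attempt and no reset: what is moved stays moved. The work goes in short steps, Python scripts to look and compute and a tool call to move; the robot and the scene stay as the last step left them, time stands still between calls to the robot, and variables do not carry over. Pictures are saved under pics/ and viewed, at most 10 in all, crops included, and the job is handed in when it is done.

Besides the shell and the picture viewer there is one more tool, called after "Emit:" by a JSON object that holds its "api" and its "payload", one argument or row to a line. servo_tool: Moves the arm, as the interface text tells. Its arguments: {"type":"object","properties":{"moves":{"type":"array"}},"required":["moves"]}

```bash
ls; mkdir -p pics; cat > h.py <<'E'
import numpy as np, cv2
from scipy.spatial.transform import Rotation as R
from bench import robot
def cam(name):
    o=robot.get_obs(); s=robot.snapshot(name)
    return o,s
def rot(v):
    v=np.array(v); 
    return v if v.shape==(3,3) else R.from_euler('xyz',v).as_matrix()
def save(s,fn,crop=None,k=1):
    im=s["image"]
    if crop: x0,y0,x1,y1=crop; im=im[y0:y1,x0:x1]
    cv2.imwrite(fn,cv2.resize(im,None,fx=k,fy=k,interpolation=cv2.INTER_CUBIC))
E
python3 - <<'E'
from h import *
import pickle
for n in ("scene","top","wrist"):
    o,s=cam(n); save(s,f"pics/{n}0.png"); pickle.dump((o,s),open(n+"0.pkl","wb"))
    print({k:v for k,v in s.items() if k!="image"})
print(o)
E
```

```text
pics
{'fx': 483.32164505601895, 'fy': 483.32164505601895, 'cx': 321.98041911024205, 'cy': 245.27346482258397, 'eye': array([ 1.00857304, -0.70410915,  0.78947939]), 'orientation': array([-2.28968694, -0.01488757,  0.65596991])}
{'fx': 531.2495687033453, 'fy': 531.2495687033453, 'cx': 326.8080245611296, 'cy': 245.0574912267861, 'eye': array([ 0.4413553 , -0.0331697 ,  1.29399432]), 'orientation': array([-3.07705358,  0.00439989, -1.55519068])}
{'fx': 333.5940373037895, 'fy': 333.5940373037895, 'cx': 321.04099518293526, 'cy': 236.70379081519073, 'T_tool_cam': array([[-2.89630637e-04, -9.67047039e-01, -2.54597606e-01,
         7.41013689e-02],
       [ 9.99999955e-01, -2.99241574e-04, -9.81732493e-07,
         1.45033592e-06],
       [-7.52368068e-05, -2.54597595e-01,  9.67047082e-01,
        -1.78716822e-01],
       [ 0.00000000e+00,  0.00000000e+00,  0.00000000e+00,
         1.00000000e+00]])}
{'time': 0.1, 'joint_positions': array([ 1.23786945e+00,  8.78875556e-02,  1.37205141e+00,  4.63967113e-06,
        1.68359358e+00, -1.03089292e-01]), 'qvel': array([-0.00012755, -0.00041825, -0.00256511, -0.00175524,  0.00064954,
        0.00089927]), 'joint_torque': array([ 2.16914574e-03, -3.41253233e+01, -3.03302300e+01,  7.21698208e-02,
        3.04112595e-02, -1.10216604e-04]), 'tool_pos': array([0.12514205, 0.53508701, 0.20444391]), 'ee_rot': array([-3.13966353e+00, -2.04214980e-04,  2.91175539e+00]), 'wrist_force': array([-0.22549958,  0.32643612, -0.62803968]), 'wrist_torque': array([0.01310154, 0.04867836, 0.01040371]), 'finger_force': 0.0, 'width': 0.09414240765137148}
```

View pics/top0.png

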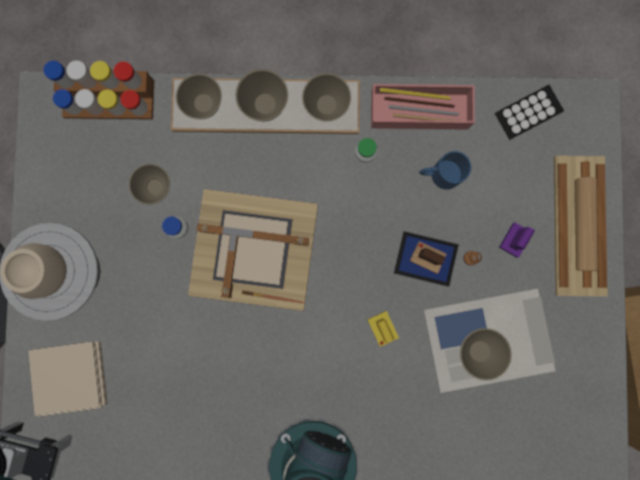

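View pics/scene0.png

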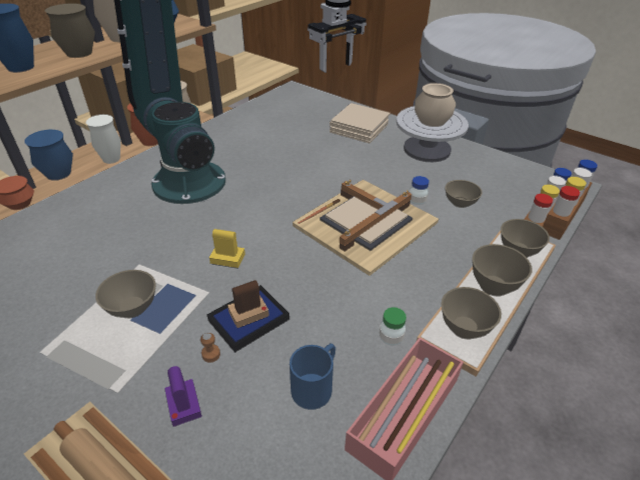

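```bash
python3 - <<'E'
from h import *
import pickle
o,s=pickle.load(open("top0.pkl","rb"))
im=s["image"]
a=cv2.resize(im[222:292,385:485],None,fx=5.7,fy=5.7,interpolation=cv2.INTER_CUBIC)
cv2.imwrite("pics/a.png",cv2.resize(im[222:292,385:485],(800,560),interpolation=cv2.INTER_CUBIC))
cv2.imwrite("pics/b.png",cv2.resize(im[184:314,184:324],(646,600),interpolation=cv2.INTER_CUBIC))
E
```

```text
(no output)
```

View pics/a.png

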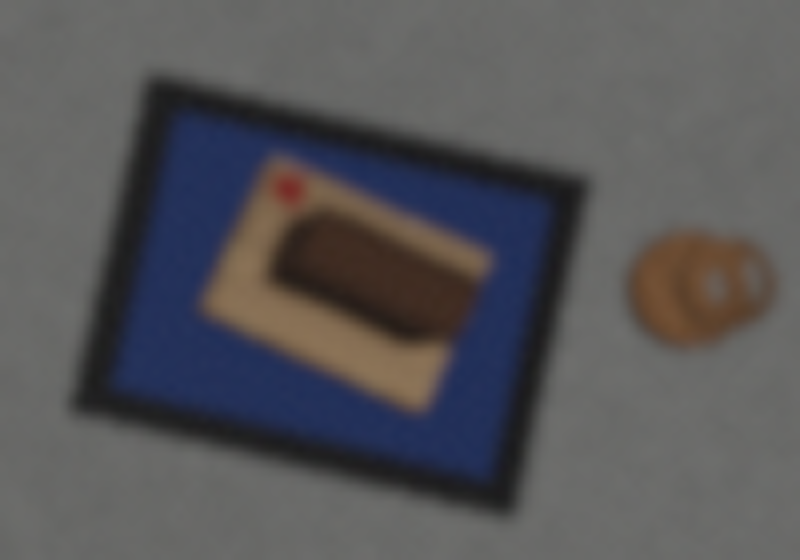

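View pics/b.png

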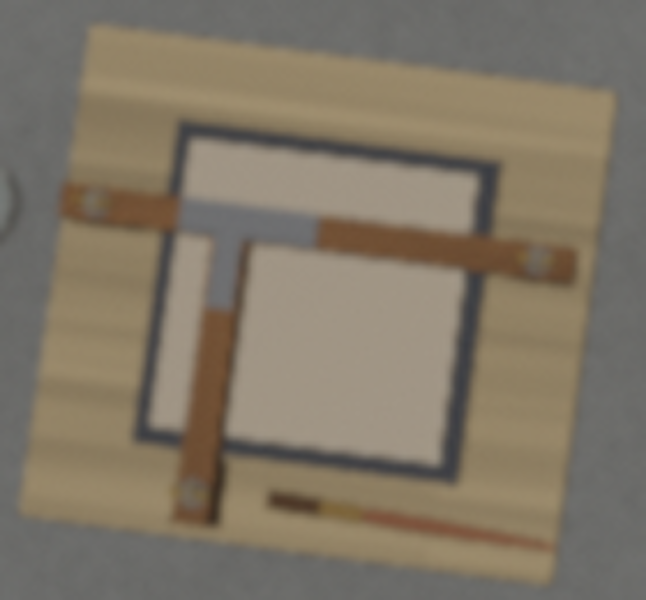

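```bash
cat >> h.py <<'E'
def ray(s,o,uv,z):
    uv=np.atleast_2d(np.array(uv,float))
    d=np.c_[(uv[:,0]-s["cx"])/s["fx"],(uv[:,1]-s["cy"])/s["fy"],np.ones(len(uv))]
    if "eye" in s: Rc=rot(s["orientation"]); e=np.array(s["eye"])
    else:
        T=np.eye(4);T[:3,:3]=rot(o["ee_rot"]);T[:3,3]=o["tool_pos"];T=T@s["T_tool_cam"];Rc=T[:3,:3];e=T[:3,3]
    d=d@Rc.T
    return e+d*((z-e[2])/d[:,2])[:,None]
def proj(s,o,P):
    if "eye" in s: Rc=rot(s["orientation"]); e=np.array(s["eye"])
    else:
        T=np.eye(4);T[:3,:3]=rot(o["ee_rot"]);T[:3,3]=o["tool_pos"];T=T@s["T_tool_cam"];Rc=T[:3,:3];e=T[:3,3]
    c=(np.atleast_2d(P)-e)@Rc
    return np.c_[c[:,0]/c[:,2]*s["fx"]+s["cx"],c[:,1]/c[:,2]*s["fy"]+s["cy"]]
def fit(model,P):
    "2D rigid fit model->P: origin, yaw, residual mm"
    m=np.array(model,float);P=np.array(P)[:,:2];mc=m-m.mean(0);pc=P-P.mean(0)
    a=np.arctan2((mc[:,0]*pc[:,1]-mc[:,1]*pc[:,0]).sum(),(mc*pc).sum())
    r=np.array([[np.cos(a),-np.sin(a)],[np.sin(a),np.cos(a)]])
    t=P.mean(0)-r@m.mean(0)
    return t,a,np.round(1000*np.linalg.norm(m@r.T+t-P,axis=1),1)
E
python3 - <<'E'
from h import *
import pickle
o,s=pickle.load(open("top0.pkl","rb"))
def A(p,k,x,y): return (np.array(p)+.5)/k-.5+[x,y]
st=ray(s,o,A([(272,155),(497,255),(420,413),(200,308)],8,385,222),.042)
print("stamp",fit([(.025,.035),(.025,-.035),(-.025,-.035),(-.025,.035)],st))
pd=ray(s,o,A([(152,78),(590,180),(513,513),(75,408)],8,385,222),.020)
print("pad",fit([(.0525,.0675),(.0525,-.0675),(-.0525,-.0675),(-.0525,.0675)],pd))
jg=ray(s,o,A([(90,28),(615,93),(548,582),(18,515)],4.614,184,184),.018)
t,a,r=fit([(.13,.14),(.13,-.14),(-.13,-.14),(-.13,.14)],jg); print("jig",t,a,r)
c=t+[.025*np.cos(a)-.035*np.sin(a),.025*np.sin(a)+.035*np.cos(a)];print("corner",c, "seen",ray(s,o,A([(241,241)],4.614,184,184),.057))
E
```

```text
stamp (array([ 0.49789286, -0.26515425]), np.float64(-0.42623472815181557), array([0.8, 1.9, 0.8, 1.1]))
pad (array([ 0.49531779, -0.26480575]), np.float64(-0.21983970317072665), array([1.7, 1. , 1.5, 1.4]))
jig [0.51085417 0.15255505] -0.11268413448377007 [2.4 0.9 2.6 1.2]
corner [0.53963122 0.18452193] seen [[0.5395375 0.1864908 0.057    ]]
```

```bash
cat >> h.py <<'E'
def units(cur,psi,tgt,psit):
    "shift in tool axes (25 mm units) and turn (6 deg units) for a tool pointing down"
    d=rot([np.pi,0,psi]).T@(np.array(tgt)-cur)
    w=-((psit-psi+np.pi)%(2*np.pi)-np.pi)
    return np.round(np.r_[d/.025,np.degrees(w)/6],3)
E
python3 - <<'E'
from h import *
print(units([.125,.536,.206],2.9118,[.53,.17,.25],1.458))
print(units([.53,.17,.25],1.458,[.498,-.265,.20],1.144))
E
```

```text
[-19.109 -10.565  -1.76   13.883]
[-17.434   0.687   2.      2.998]
```

Emit:
{"api": "servo_tool", "payload": {
  "moves": [
    [-1,-0.55,-0.1,0.7,0],
    [-2.2,-1.2,-0.2,1.6,0],
    [-3.4,-1.9,-0.4,2.5,0],
    [-4.7,-2.6,-0.5,3.4,0],
    [-6,-3.3,-0.6,4.3,0],
    [-7.3,-4,-0.8,5.2,0],
    [-8.6,-4.7,-0.9,6.1,0],
    [-9.7,-5.4,-1,7,0],
    [-10.6,-5.9,-1,7.7,0],
    [-11,-6.1,-1,8,0]
  ]
}}

```text
time: 0.98
tool_pos: [0.3603, 0.3222, 0.2304]
ee_rot: [3.141, 0.001, 2.068]
wrist_force: [0.7, -0.7, -0.3]
width: 0.094
finger_force: 0.0
```

```bash
python3 - <<'E'
from h import *
o=robot.get_obs(); print(o["tool_pos"],o["ee_rot"],o["joint_positions"],o["time"])
c=np.array([.125,.536,.206])+rot([np.pi,0,2.9118])@np.array([-11,-6.1,-1])*.025; p=2.9118-np.radians(48)
print(c,p,units(c,p,[.53,.17,.25],1.458))
E
```

```text
[0.36025193 0.32216965 0.23036602] [3.14143206e+00 9.97457587e-04 2.06779188e+00] [ 6.13006749e-01 -6.56806853e-02  1.47617175e+00 -1.02244379e-03
  1.73105745e+00  1.15847936e-01] 0.9833
[0.35803547 0.32487037 0.231     ] 2.074041959042722 [-8.744  3.038 -0.76   5.883]
```

Emit:
{"api": "servo_tool", "payload": {
  "moves": [
    [-1,0.35,-0.1,0.7,0],
    [-2.2,0.75,-0.2,1.5,0],
    [-3.6,1.25,-0.3,2.4,0],
    [-5,1.75,-0.45,3.4,0],
    [-6.4,2.2,-0.55,4.3,0],
    [-7.6,2.65,-0.65,5.1,0],
    [-8.4,2.9,-0.75,5.7,0],
    [-8.75,3.05,-0.75,5.9,0],
    [-8.75,3.05,-0.75,5.9,0],
    [-8.75,3.05,-0.75,5.9,0]
  ]
}}

```text
time: 1.82
tool_pos: [0.53, 0.1705, 0.2486]
ee_rot: [-3.14, -0.001, 1.458]
wrist_force: [0.0, -0.0, 0.1]
width: 0.0941
finger_force: 0.0
```

```bash
python3 - <<'E'
from h import *
import pickle
o,s=cam("wrist"); pickle.dump((o,s),open("w1.pkl","wb")); save(s,"pics/w1.png"); print(o["tool_pos"],o["ee_rot"],o["time"],o["wrist_force"])
for n in [[.5396,.1845,.036],[.5396,.1845,.057],[.498,-.265,.042]]: print(proj(s,o,n))
E
```

```text
[0.52996632 0.17045338 0.24864081] [-3.13977602e+00 -5.90220713e-04  1.45825269e+00] 1.8167 [ 0.01884694 -0.00675183  0.05464093]
[[328.42562794 200.54408825]]
[[328.78379816 203.35205354]]
[[332.97243948 499.18344427]]
```

View pics/w1.png

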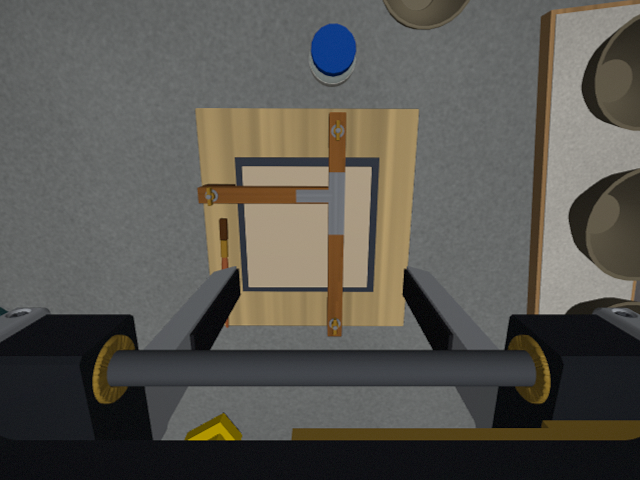

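```bash
python3 - <<'E'
from h import *
import pickle
o,s=pickle.load(open("w1.pkl","rb")); im=s["image"]
a=cv2.resize(im[170:220,190:350],None,fx=5,fy=5,interpolation=cv2.INTER_CUBIC)
b=cv2.resize(im[195:345,310:360],None,fx=5,fy=2,interpolation=cv2.INTER_CUBIC)
out=np.zeros((560,800,3),np.uint8); out[:250]=a; out[255:555,:250]=b
cv2.imwrite("pics/c.png",out)
E
```

```text
(no output)
```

View pics/c.png

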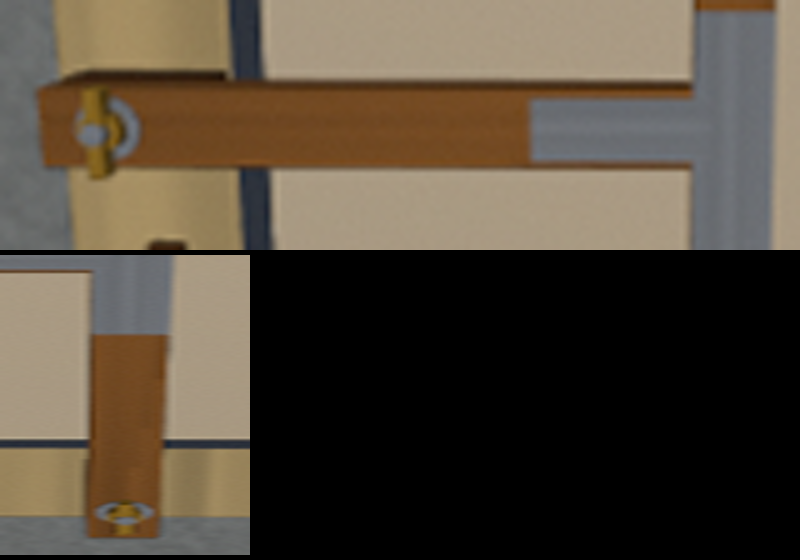

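```bash
python3 - <<'E'
from h import *
import pickle
o,s=pickle.load(open("w1.pkl","rb"))
P=ray(s,o,[(199,203.0),(328.2,203.0),(327.4,336)],.057)
print(P); d=P[1]-P[0]; e=P[1]-P[2]
print("yaw side",np.arctan2(d[1],d[0]),np.linalg.norm(d),"yaw far",np.arctan2(e[1],e[0])-np.pi/2,np.linalg.norm(e))
c=[.53,.17,.25]
print(units(c,1.458,[.498,-.265,.20],1.144))
E
```

```text
[[0.39529415 0.20119737 0.057     ]
 [0.53899361 0.18496768 0.057     ]
 [0.52012085 0.0191742  0.057     ]]
yaw side -0.11246529773534701 0.14461306015656905 yaw far -0.11334506657756571 0.16686419684520265
[-17.434   0.687   2.      2.998]
```

Emit:
{"api": "servo_tool", "payload": {
  "moves": [
    [-1,0,0.1,0.2,0],
    [-2.3,0.1,0.3,0.4,0],
    [-3.8,0.15,0.4,0.7,0],
    [-5.3,0.2,0.6,0.9,0],
    [-6.8,0.3,0.8,1.2,0],
    [-8.3,0.3,1,1.5,0],
    [-9.8,0.4,1.2,1.8,0],
    [-11.2,0.4,1.3,2,0],
    [-12.4,0.5,1.5,2.3,0],
    [-13,0.5,1.5,2.4,0]
  ]
}}

```text
time: 2.7
tool_pos: [0.5048, -0.1559, 0.2107]
ee_rot: [-3.14, 0.001, 1.204]
wrist_force: [-0.6, -0.2, 0.2]
width: 0.0938
finger_force: 0.0
```

```bash
python3 - <<'E'
from h import *
c=np.array([.53,.17,.25])+rot([np.pi,0,1.458])@np.array([-13,.5,1.5])*.025; p=1.458-np.radians(6*2.4)
print(c,p,units(c,p,[.498,-.265,.20],1.144))
E
```

```text
[ 0.50583944 -0.15434167  0.2125    ] 1.2066725877128166 [-4.248  1.283  0.5    0.598]
```

Emit:
{"api": "servo_tool", "payload": {
  "moves": [
    [-1,0.3,0.1,0.15,0],
    [-2.2,0.65,0.25,0.3,0],
    [-3.4,1,0.4,0.5,0],
    [-4.1,1.25,0.5,0.6,0],
    [-4.25,1.28,0.5,0.6,0],
    [-4.25,1.28,0.5,0.6,0],
    [-4.25,1.28,0.5,0.6,0]
  ]
}}

```text
time: 3.28
tool_pos: [0.498, -0.2635, 0.1995]
ee_rot: [3.142, -0.001, 1.144]
wrist_force: [1.0, 0.1, -0.5]
width: 0.0941
finger_force: 0.0
```

```bash
python3 - <<'E'
from h import *
import pickle
o,s=cam("wrist"); pickle.dump((o,s),open("w2.pkl","wb")); save(s,"pics/w2.png",(200,80,440,260),3.3); print(o["tool_pos"],o["ee_rot"],o["time"],o["wrist_force"])
for n in [[.498,-.265,.042]]: print(proj(s,o,n))
E
```

```text
[ 0.49804754 -0.2635114   0.19952259] [ 3.14157800e+00 -1.12106185e-03  1.14439447e+00] 3.2833 [ 1.00524257  0.13885864 -0.46820202]
[[321.89419904 224.33667677]]
```

View pics/w2.png

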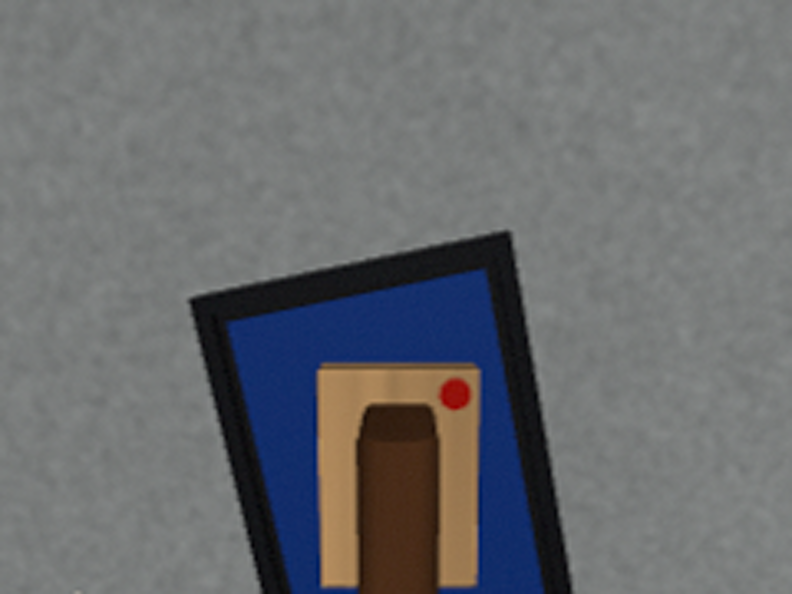

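```bash
python3 - <<'E'
from h import *
import pickle
o,s=pickle.load(open("w2.pkl","rb"))
uv=(np.array([(480,369),(477.5,587),(321,587),(318,368)])+.5)/3.3-.5+[200,80]
t,a,r=fit([(.025,.035),(.025,-.035),(-.025,-.035),(-.025,.035)],ray(s,o,uv,.042)); print("stamp",t,a,r,a+np.pi/2)
# grasp: TCP z = 18+58-19 = 57mm
print(units(o["tool_pos"],o["ee_rot"][2],[*t,.057],a+np.pi/2))
E
```

```text
stamp [ 0.49637078 -0.26535444] -0.42719218655528074 [0.4 0.2 0.1 0.3] 1.1436041402396158
[-0.095 -0.031  5.701  0.008]
```

Emit:
{"api": "servo_tool", "payload": {
  "moves": [
    [-0.1,0,0.8,0,0],
    [-0.1,-0.03,2,0,0],
    [-0.1,-0.03,3.3,0,0],
    [-0.1,-0.03,4.5,0,0],
    [-0.1,-0.03,5.3,0,0],
    [-0.1,-0.03,5.7,0,0],
    [-0.1,-0.03,5.7,0,0],
    [-0.1,-0.03,5.7,0,0.4],
    [-0.1,-0.03,5.7,0,0.6],
    [-0.1,-0.03,5.7,0,1]
  ]
}}

```text
time: 4.17
tool_pos: [0.4975, -0.268, 0.0592]
ee_rot: [3.137, 0.001, 1.142]
wrist_force: [-1.3, 0.1, 0.1]
width: 0.0773
finger_force: 0.0
```

Emit:
{"api": "servo_tool", "payload": {
  "moves": [
    [0,0,0,0,1],
    [0,0,0,0,1],
    [0,0,0,0,1],
    [0,0,0,0,1],
    [0,0,0,0,1],
    [0,0,0,0,1]
  ]
}}

```text
time: 4.67
tool_pos: [0.496, -0.2674, 0.0567]
ee_rot: [-3.142, -0.0, 1.142]
wrist_force: [-0.5, -1.1, 0.2]
width: 0.0375
finger_force: 0.0
```

Emit:
{"api": "servo_tool", "payload": {
  "moves": [
    [0,0,0,0,1],
    [0,0,0,0,1],
    [0,0,0,0,1],
    [0,0,0,0,1],
    [0,0,0,0,1],
    [0,0,0,0,1],
    [0,0,0,0,1],
    [0,0,0,0,1]
  ]
}}

```text
time: 5.33
tool_pos: [0.496, -0.2673, 0.0565]
ee_rot: [-3.141, -0.0, 1.142]
wrist_force: [0.3, 0.4, -0.9]
width: 0.0218
finger_force: 30.0
```

Emit:
{"api": "servo_tool", "payload": {
  "moves": [
    [0,0,-0.1,0,1],
    [0,0,-0.3,0,1],
    [0,0,-0.8,0,1],
    [0,0,-1.5,0,1],
    [0,0,-2.3,0,1],
    [0,0,-3,0,1],
    [0,0,-3.5,0,1],
    [0,0,-3.6,0,1],
    [0,0,-3.6,0,1],
    [0,0,-3.6,0,1]
  ]
}}

```text
time: 6.17
tool_pos: [0.4957, -0.2671, 0.1462]
ee_rot: [-3.141, -0.0, 1.142]
wrist_force: [-0.1, 0.1, -1.2]
width: 0.0221
finger_force: 30.0
```

```bash
cat >> h.py <<'E'
A=-.113; PSI=A+np.pi/2; CORNER=np.array([.539,.185]); RJ=np.array([[np.cos(A),-np.sin(A)],[np.sin(A),np.cos(A)]])
GRIPX=.0019   # stamp origin along tool x (= stamp y) from the TCP
def tcp_for(dx,dy,h):
    "TCP with the stamp's corner dx,dy (jig axes) from the fence corner, underside h above the tile"
    return np.r_[CORNER+RJ@np.array([dx-.025,dy-.035-GRIPX]),.036+.0385+h]
E
python3 - <<'E'
from h import *
o=robot.get_obs(); t=tcp_for(-.012,-.012,.045); print(t,o["tool_pos"],units(o["tool_pos"],o["ee_rot"][2],t,PSI))
E
```

```text
[0.49672203 0.14058398 0.1195    ] [ 0.49568727 -0.26713468  0.14615961] [14.85  -6.743  1.066 -3.015]
```

Emit:
{"api": "servo_tool", "payload": {
  "moves": [
    [0.6,-0.3,0,-0.1,1],
    [1.6,-0.7,0,-0.3,1],
    [2.8,-1.3,0,-0.6,1],
    [4,-1.8,0,-0.8,1],
    [5.2,-2.4,0,-1.1,1],
    [6.4,-2.9,0,-1.3,1],
    [7.6,-3.5,0,-1.6,1],
    [8.7,-4,0,-1.8,1],
    [9.6,-4.4,0,-2,1],
    [10,-4.6,0,-2,1]
  ]
}}

```text
time: 7.0
tool_pos: [0.4938, 0.0115, 0.1454]
ee_rot: [-3.138, -0.001, 1.356]
wrist_force: [0.4, -0.5, -0.8]
width: 0.0221
finger_force: 30.0
```

Emit:
{"api": "servo_tool", "payload": {
  "moves": [
    [0,0,0,0,1],
    [0,0,0,0,1],
    [0,0,0,0,1]
  ]
}}

```text
time: 7.25
tool_pos: [0.4951, 0.0068, 0.1462]
ee_rot: [-3.141, 0.001, 1.35]
wrist_force: [0.6, -0.3, -0.4]
width: 0.0222
finger_force: 30.0
```

```bash
python3 - <<'E'
from h import *
o=robot.get_obs(); t=tcp_for(-.012,-.012,.045); print(t,o["tool_pos"],o["ee_rot"],units(o["tool_pos"],o["ee_rot"][2],t,PSI),o["width"],o["wrist_force"])
E
```

```text
[0.49672203 0.14058398 0.1195    ] [0.4951168  0.00684312 0.14624123] [-3.14086449e+00  8.79385189e-04  1.35036296e+00] [ 5.234 -1.107  1.07  -1.026] 0.022162972713412523 [ 0.62635972 -0.28072753 -0.41443961]
```

Emit:
{"api": "servo_tool", "payload": {
  "moves": [
    [0.5,-0.1,0.05,-0.1,1],
    [1.4,-0.3,0.2,-0.3,1],
    [2.5,-0.5,0.5,-0.5,1],
    [3.6,-0.75,0.7,-0.7,1],
    [4.5,-0.95,0.9,-0.9,1],
    [5.1,-1.1,1.05,-1,1],
    [5.23,-1.1,1.07,-1.03,1],
    [5.23,-1.1,1.07,-1.03,1],
    [5.23,-1.1,1.07,-1.03,1],
    [5.23,-1.1,1.07,-1.03,1]
  ]
}}

```text
time: 8.08
tool_pos: [0.4975, 0.1399, 0.1203]
ee_rot: [3.141, 0.0, 1.457]
wrist_force: [0.3, -0.3, -1.4]
width: 0.0215
finger_force: 30.0
```

```bash
python3 - <<'E'
from h import *
import pickle
o,s=cam("wrist"); pickle.dump((o,s),open("w3.pkl","wb")); save(s,"pics/w3.png",(230,120,430,270),4)
print(tcp_for(-.012,-.012,.045),o["tool_pos"],o["ee_rot"],o["wrist_force"])
c=CORNER+RJ@np.array([-.012,-.012]);print(c,proj(s,o,[[*c,.036+.045+.024],[*CORNER,.057]]))
E
```

```text
[0.49672203 0.14058398 0.1195    ] [0.49749485 0.13991065 0.12031154] [3.14092122e+00 4.20969091e-04 1.45706494e+00] [ 0.29916937 -0.31584044 -1.37514888]
[0.52572342 0.17442965] [[362.27862551 212.67024488]
 [371.47385034 183.85804666]]
```

View pics/w3.png

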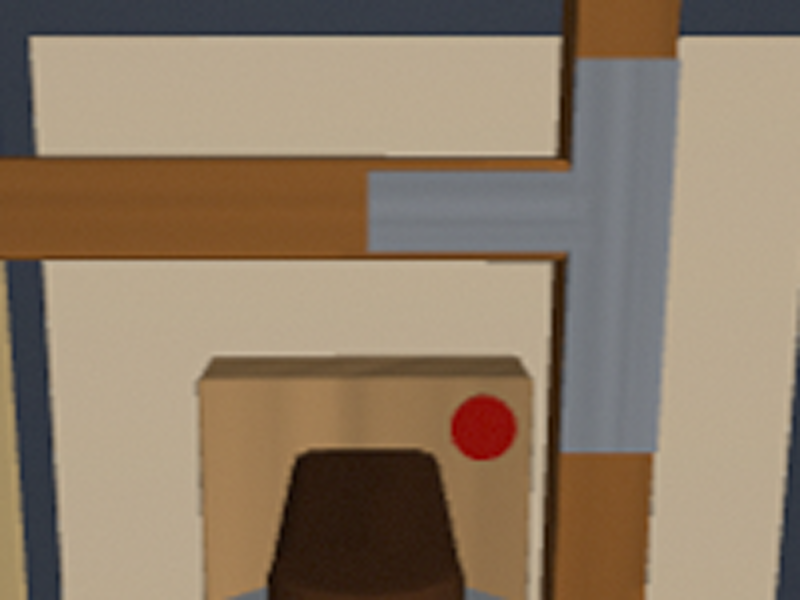

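Emit:
{"api": "servo_tool", "payload": {
  "moves": [
    [0,0,0.1,0,1],
    [0,0,0.4,0,1],
    [0,0,0.8,0,1],
    [0,0,1.2,0,1],
    [0,0,1.5,0,1],
    [0,0,1.62,0,1],
    [0,0,1.62,0,1],
    [0,0,1.62,0,1],
    [0,0,1.62,0,1],
    [0,0,1.62,0,1]
  ]
}}

```text
time: 8.97
tool_pos: [0.4974, 0.1416, 0.0801]
ee_rot: [3.14, -0.0, 1.459]
wrist_force: [0.3, -0.0, -0.9]
width: 0.0216
finger_force: 30.0
```

```bash
cat > st.py <<'E'
from h import *
o=robot.get_obs(); p=o["tool_pos"]; f=o["wrist_force"]
d=RJ.T@(p[:2]-tcp_for(0,0,0)[:2]); fj=RJ.T@f[:2]
print("corner off mm",np.round(d*1e3,2),"h",round((p[2]-.0745)*1e3,2),"F jig",np.round(np.r_[fj,f[2]],2),"rot",np.round(o["ee_rot"],4),"dpsi",round(PSI-o["ee_rot"][2],4),"M",np.round(o["wrist_torque"],2),"t",o["time"],o["width"])
E
python3 st.py
```

```text
corner off mm [-11.41 -10.94] h 5.62 F jig [ 0.32  0.   -0.93] rot [ 3.1404e+00 -4.0000e-04  1.4594e+00] dpsi -0.0016 M [-0.08  0.1   0.01] t 8.9667 0.021644423699182434
```

Emit:
{"api": "servo_tool", "payload": {
  "moves": [
    [0.1,0.1,0,0,1],
    [0.2,0.2,0,0,1],
    [0.3,0.3,0,0,1],
    [0.36,0.36,0,0,1],
    [0.36,0.36,0,0,1],
    [0.36,0.36,0,0,1],
    [0.36,0.36,0,0,1],
    [0.36,0.36,0,0,1]
  ]
}}

```text
time: 9.63
tool_pos: [0.5068, 0.1493, 0.0794]
ee_rot: [-3.141, 0.0, 1.459]
wrist_force: [0.2, -0.2, -1.4]
width: 0.0216
finger_force: 30.0
```

```bash
python3 st.py
```

```text
corner off mm [-2.96 -2.17] h 4.91 F jig [ 0.27 -0.19 -1.43] rot [-3.1415  0.      1.4593] dpsi -0.0015 M [-0.08  0.07 -0.03] t 9.6333 0.021612526854307052
```

Emit:
{"api": "servo_tool", "payload": {
  "moves": [
    [0,0.01,0,0,1],
    [0,0.02,0,0,1],
    [0,0.03,0,0,1],
    [0,0.04,0,0,1],
    [0,0.04,0,0,1],
    [0,0.04,0,0,1]
  ]
}}

```text
time: 10.13
tool_pos: [0.5079, 0.1493, 0.0795]
ee_rot: [3.142, -0.0, 1.459]
wrist_force: [0.2, 0.6, -1.1]
width: 0.0214
finger_force: 30.0
```

```bash
python3 st.py
```

```text
corner off mm [-1.85 -2.12] h 4.98 F jig [ 0.08  0.62 -1.14] rot [ 3.1416e+00 -1.0000e-04  1.4593e+00] dpsi -0.0015 M [-0.09  0.12  0.01] t 10.1333 0.021400866451421474
```

Emit:
{"api": "servo_tool", "payload": {
  "moves": [
    [0,0.01,0,0,1],
    [0,0.02,0,0,1],
    [0,0.03,0,0,1],
    [0,0.04,0,0,1],
    [0,0.04,0,0,1],
    [0,0.04,0,0,1]
  ]
}}

```text
time: 10.63
tool_pos: [0.5089, 0.1491, 0.0795]
ee_rot: [3.142, -0.0, 1.459]
wrist_force: [0.6, 0.4, -0.9]
width: 0.0219
finger_force: 30.0
```

```bash
python3 st.py
```

```text
corner off mm [-0.84 -2.12] h 5.01 F jig [ 0.58  0.45 -0.9 ] rot [ 3.1415e+00 -1.0000e-04  1.4593e+00] dpsi -0.0015 M [-0.04  0.11  0.01] t 10.6333 0.021879125609540296
```

Emit:
{"api": "servo_tool", "payload": {
  "moves": [
    [0,0.01,0,0,1],
    [0,0.02,0,0,1],
    [0,0.03,0,0,1],
    [0,0.03,0,0,1],
    [0,0.03,0,0,1]
  ]
}}

```text
time: 11.05
tool_pos: [0.5097, 0.1491, 0.0795]
ee_rot: [-3.142, -0.0, 1.459]
wrist_force: [-0.9, 0.7, -0.7]
width: 0.0219
finger_force: 30.0
```

```bash
python3 st.py
```

```text
corner off mm [-0.11 -2.1 ] h 4.96 F jig [-0.98  0.63 -0.72] rot [-3.1416e+00 -1.0000e-04  1.4593e+00] dpsi -0.0015 M [-0.04  0.12 -0.1 ] t 11.05 0.021915820220040034
```

Emit:
{"api": "servo_tool", "payload": {
  "moves": [
    [0.01,0,0,0,1],
    [0.02,0,0,0,1],
    [0.03,0,0,0,1],
    [0.04,0,0,0,1],
    [0.05,0,0,0,1],
    [0.05,0,0,0,1],
    [0.05,0,0,0,1]
  ]
}}

```text
time: 11.63
tool_pos: [0.5098, 0.1504, 0.0795]
ee_rot: [-3.142, -0.0, 1.459]
wrist_force: [0.6, -0.5, -1.0]
width: 0.022
finger_force: 30.0
```

```bash
python3 st.py
```

```text
corner off mm [-0.13 -0.82] h 4.96 F jig [ 0.6  -0.39 -1.  ] rot [-3.1416e+00 -1.0000e-04  1.4594e+00] dpsi -0.0016 M [-0.14  0.08 -0.  ] t 11.6333 0.02195041256790275
```

Emit:
{"api": "servo_tool", "payload": {
  "moves": [
    [0.01,0,0,0,1],
    [0.02,0,0,0,1],
    [0.02,0,0,0,1],
    [0.02,0,0,0,1]
  ]
}}

```text
time: 11.97
tool_pos: [0.5098, 0.1505, 0.0795]
ee_rot: [-3.142, 0.001, 1.459]
wrist_force: [0.5, -1.7, -0.8]
width: 0.0224
finger_force: 30.0
```

```bash
python3 st.py
```

```text
corner off mm [-0.13 -0.65] h 4.99 F jig [ 0.65 -1.61 -0.8 ] rot [-3.1415e+00  5.0000e-04  1.4592e+00] dpsi -0.0014 M [-0.37  0.08 -0.02] t 11.9667 0.02240115614476291
```

Emit:
{"api": "servo_tool", "payload": {
  "moves": [
    [0,0.01,0,0,1],
    [0,0.02,0,0,1],
    [0,0.02,0,0,1],
    [0,0.02,0,0,1]
  ]
}}

```text
time: 12.3
tool_pos: [0.51, 0.1505, 0.0794]
ee_rot: [-3.141, 0.0, 1.459]
wrist_force: [-1.3, -1.3, -0.1]
width: 0.0219
finger_force: 30.0
```

```bash
python3 st.py
```

```text
corner off mm [ 0.11 -0.61] h 4.91 F jig [-1.17 -1.49 -0.06] rot [-3.1409e+00  4.0000e-04  1.4592e+00] dpsi -0.0014 M [-0.44  0.33 -0.11] t 12.3 0.021907214500513163
```

Emit:
{"api": "servo_tool", "payload": {
  "moves": [
    [0,0.01,0,0,1],
    [0,0.02,0,0,1],
    [0,0.02,0,0,1],
    [0,0.02,0,0,1]
  ]
}}

```text
time: 12.63
tool_pos: [0.5101, 0.1506, 0.0793]
ee_rot: [-3.14, 0.0, 1.459]
wrist_force: [-3.8, -2.4, -0.0]
width: 0.0217
finger_force: 30.0
```

```bash
python3 st.py
```

```text
corner off mm [ 0.16 -0.59] h 4.8 F jig [-3.52 -2.8  -0.01] rot [-3.1399e+00  5.0000e-04  1.4593e+00] dpsi -0.0015 M [-0.51  0.84 -0.16] t 12.6333 0.02171551443900148
```

Emit:
{"api": "servo_tool", "payload": {
  "moves": [
    [0,0,0.03,0,1],
    [0,0,0.06,0,1],
    [0,0,0.09,0,1],
    [0,0,0.12,0,1],
    [0,0,0.15,0,1],
    [0,0,0.15,0,1],
    [0,0,0.15,0,1]
  ]
}}

```text
time: 13.22
tool_pos: [0.5101, 0.1506, 0.0753]
ee_rot: [-3.14, 0.0, 1.459]
wrist_force: [-3.8, -1.4, -0.4]
width: 0.0214
finger_force: 30.0
```

```bash
python3 st.py
```

```text
corner off mm [ 0.19 -0.58] h 0.81 F jig [-3.65 -1.79 -0.36] rot [-3.1399e+00  5.0000e-04  1.4593e+00] dpsi -0.0015 M [-0.61  1.1  -0.19] t 13.2167 0.02139825226536649
```

Emit:
{"api": "servo_tool", "payload": {
  "moves": [
    [0,0,0.02,0,1],
    [0,0,0.04,0,1],
    [0,0,0.06,0,1],
    [0,0,0.06,0,1],
    [0,0,0.06,0,1]
  ]
}}

```text
time: 13.63
tool_pos: [0.5101, 0.1506, 0.0743]
ee_rot: [-3.14, 0.0, 1.459]
wrist_force: [-5.0, -2.3, 2.6]
width: 0.0216
finger_force: 30.0
```

```bash
python3 st.py
```

```text
corner off mm [ 0.21 -0.57] h -0.2 F jig [-4.67 -2.8   2.61] rot [-3.1401e+00  4.0000e-04  1.4592e+00] dpsi -0.0014 M [-0.62  1.21 -0.25] t 13.6333 0.021629179512665648
```

Emit:
{"api": "servo_tool", "payload": {
  "moves": [
    [0,0,0.02,0,1],
    [0,0,0.04,0,1],
    [0,0,0.06,0,1],
    [0,0,0.06,0,1],
    [0,0,0.06,0,1]
  ]
}}

```text
time: 14.05
tool_pos: [0.5101, 0.1506, 0.0736]
ee_rot: [-3.14, 0.0, 1.459]
wrist_force: [-7.6, -3.0, 5.3]
width: 0.0218
finger_force: 30.0
```

```bash
python3 st.py
```

```text
corner off mm [ 0.19 -0.58] h -0.93 F jig [-7.24 -3.8   5.33] rot [-3.1403e+00  4.0000e-04  1.4592e+00] dpsi -0.0014 M [-0.61  1.47 -0.21] t 14.05 0.021817766440827745
```

Emit:
{"api": "servo_tool", "payload": {
  "moves": [
    [0,0,0.02,0,1],
    [0,0,0.03,0,1],
    [0,0,0.03,0,1],
    [0,0,0.03,0,1]
  ]
}}

```text
time: 14.38
tool_pos: [0.5101, 0.1506, 0.0733]
ee_rot: [-3.14, 0.0, 1.459]
wrist_force: [-9.0, -2.1, 7.7]
width: 0.0216
finger_force: 30.0
```

```bash
python3 st.py
```

```text
corner off mm [ 0.2  -0.58] h -1.24 F jig [-8.69 -3.07  7.68] rot [-3.1404e+00  3.0000e-04  1.4592e+00] dpsi -0.0014 M [-0.66  1.65 -0.22] t 14.3833 0.02157637304279035
```

Emit:
{"api": "servo_tool", "payload": {
  "moves": [
    [0.01,-0.01,0.01,0,1],
    [0.02,-0.02,0.02,0,1],
    [0.02,-0.02,0.02,0,1],
    [0.02,-0.02,0.02,0,1],
    [0.02,-0.02,0.02,0,1],
    [0.02,-0.02,0.02,0,1]
  ]
}}

```text
time: 14.88
tool_pos: [0.5101, 0.1506, 0.0732]
ee_rot: [-3.142, 0.001, 1.459]
wrist_force: [-7.5, -4.2, 8.0]
width: 0.022
finger_force: 30.0
```

```bash
python3 st.py; python3 - <<'E'
from h import *
F=[]
for i in range(6):
    o,s=cam("wrist"); F.append(np.r_[RJ.T@o["wrist_force"][:2],o["wrist_force"][2]])
print(np.round(F,1),np.mean(F,0)); save(s,"pics/w4.png",(230,120,430,270),4)
E
```

```text
corner off mm [ 0.17 -0.52] h -1.35 F jig [-7.02 -5.    7.99] rot [-3.1415e+00  1.1000e-03  1.4591e+00] dpsi -0.0013 M [-0.86  1.55 -0.14] t 14.8833 0.022007270659938592
[[-7.  -5.   8. ]
 [-6.7 -5.   7.9]
 [-7.4 -5.9  8.1]
 [-6.2 -5.5  8.8]
 [-6.4 -4.7  7.9]
 [-7.2 -5.2  7.5]] [-6.80523515 -5.22322453  8.02654351]
```

View pics/w4.png

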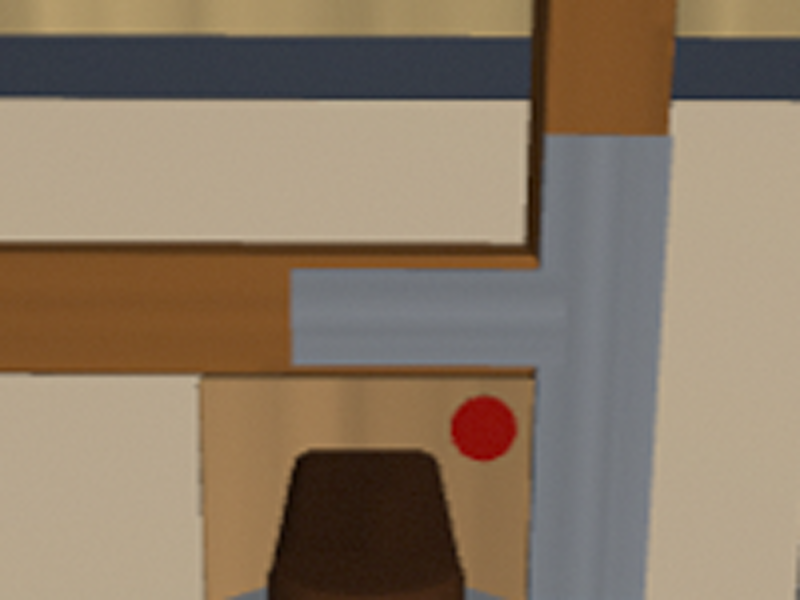

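The picture shows the block flush against both fences, with its red-dot corner at crop pixel (533, 375), right in the fence corner. The forces are steady, so I'm handing in.

```bash
python3 -c "
from bench import robot
print(robot.close_job())"
```

```text
the job is handed in; nothing more can be done
None
```

The job is handed in, no verdict shown: the stamp is gripped flush in the fence corner, red dot innermost, with wrist-force estimates of about 8–9 N on the tile and 7 N and 5 N on the fences.

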